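# Close the loaded inspection box and hold its flap at the set angle

### The arm

A 6-joint arm with a two-finger parallel gripper is mounted at the origin on the work surface. World frame = base frame: x ahead of the robot, y to its left, z up, the work surface at z = 0. Lengths are in mm, angles in rad, forces in N, time in s.
With the tool pointing down it reaches from about 350 to 975 mm from the base axis. Payload 7.1 kg.
Tool frame: the origin (TCP) lies midway between the tips of the shut fingers; the grasp point (between the pads) lies ctrl.grip_point_offset behind it (ctrl.grip_point_offset is the distance from the TCP to the grasp point, in mm); z points along the fingers, y is the line along which they close (so a half turn about z gives the same grasp; the last joint's range is limited). The gripper opens to 88 mm and grips with 3 to 60 N. Pads are 20 mm wide; open, the fingers measure 115 mm over their backs; the gripper's body (75 mm by 178 mm) begins 61 mm behind the grasp point.
Start: joints at [1.216, 0.423, 1.63, -0, 1.089, -0.019], TCP at [205.921, 590.086, 192.775] pointing down, gripper open.
Joint ranges: [-3, 3], [-0.9, 2.11], [0.09, 2.58], [-1.31, 4.45], [0.11, 2.69], [-2.54, 2.54]. Speed limits (rad/s): [2.39, 2.39, 3.01, 3.14, 3.14, 3.14].

### API

Orientations are given as a rotation vector (axis times angle).
In Python, from workcell import ctrl gives the robot as it stands.
- The arm moves only by the tool apply_moves, never from a script. Its argument "targets" is a list of rows, each an object of numbers: "tx", "ty", "tz": the shift along the world's x, y, z in m; "spin": the turn about the world's z in degrees. In form: [{"tx": .., "ty": .., "tz": .., "spin": ..}, ...]. A call has exactly 8 rows; each row is the pose to reach, as a shift and turn from the pose commanded when the call began; what a row does not reach only later rows make up. A row lasts 1/10 s, in which the tool goes at most 50 mm and 8.59 degrees, less where a joint would pass 70% of its speed; a pose out of reach is approached as far as the arm can. A call with a gripper value outside its range is refused whole. "gripper" is the closure, from -1 (fully open) to 1 (shut), set as the call begins (left out, the last holds). The fingers move at their own pace and stop on an object; the grip force is fixed at half the most. Time passes only in rows, so rows that repeat a pose let the fingers close, or fill a call up. It gives the time, the measured TCP pose, the force, the opening and the grip force at its end, in the units of the state.
- ctrl.get_obs(): the state, without advancing time (a new reading comes with each control period).
- ctrl.get_image(name): name is "side" or "top"; returns the picture (480x640x3 uint8, red, green, blue); there is no depth.
- ctrl.get_calibration(name): a dict with "fov_y" (degrees; the focal length in pixels is half the picture's height over the tangent of half this angle, whatever the lens; pixels are square), "cx", "cy" (the principal point, pixels), "rvec" (rotation vector, rad) and "tvec" (3), from world to camera coordinates, as OpenCV has them. Camera axes: x right, y down, z forward; pixel columns grow to the right and rows downward; lengths in mm; the calibration is good to about 2 mm. A picture is of the moment at which its call begins. get_calibration takes no time and is no camera call.
- ctrl.close_job(): hands the job in; it is judged then, once.
Trained networks look in the newest picture that a camera, given by its name, has taken for a name from the list of things; names that differ only in an ending like _2 or _b are one class to them, and where a whole thing is asked for, a point or a joint stands for the part that bears it (a point fixed in the world has none). Each returns a list of dicts, best first, with "score" (0 to 1); they miss things now and then, are a little off and sometimes report something else, mostly with a low value. They report only what shows in the picture. A call takes as long as a camera call.
- ctrl.outline_of(name, camera): "pixels" (480x640 bool, what is visible of it) and "box" ([left, top, right, bottom] in pixels, round what is visible of it).
- ctrl.pinpoint(name, camera): "uv" ([column, row] in pixels: a listed point, or the origin of a listed thing).
The state is a dict: "t": time; "qpos": joint angles; "qvel": joint speeds; "joint_torque": joint torques, N m; "ee_pos": TCP position; "orientation": TCP orientation; "ft_force": force on the tool from outside, world axes, zero at the start; "moment": the same for the moment, N m; "width": finger opening in mm; "grasp_force": force on a finger pad.
Only numpy, scipy, OpenCV 4.12 (cv2) and the standard library are available. Lean on these libraries where they do the work, as an engineer would, in place of code of your own. Each camera call takes 0.05 s, during which the arm holds its last target. There are 200 camera calls.

### The job

The inspection box on the bench is loaded: push its drawer fully home, and only then take the bar on the flap on top and swing the flap up until it lines up with the steel pointer arm raised at the side of the box. Finish while holding it there, still, in the fingers, for the inspection: the flap falls shut if let go. Leave the pointer arm as it is set and do not shove the loose parts (gearmotor, dropper bottle, bearing ring) standing right beside the box.

Things in the scene. Friction and masses are not known exactly. Their poses are not given: they have to be found in the camera images.
- fixture: the inspection box, a grey sheet-metal box fixed to the bench, 190 deep (x) x 220 wide (y) x 120 mm high; origin under its centre on the bench, x from its front (drawer side, towards the robot) to its back, y to its left, z up. It stands at varying places and yaws.
- drawer (a joint): the box's drawer, slides out of the front along the box's -x: 0 is fully home, positive is metres open (up to 0.12). Friction about 1.5 N plus 8 N per m/s; stays where it is left. Its aluminium front plate is 214 mm wide, 10 to 114 mm above the bench; its face is 105 mm in front of the box's centre when home.
- drawer_handle (a point): middle of the drawer's handle, a steel bar of 12 mm diameter and 120 mm long along the box's y, 100 mm above the bench, centre line 30 mm in front of the drawer's front plate (135 mm in front of the box's centre when home), on two stems 50 mm either side of the middle.
- flap: inspection flap, aluminium plate 180 x 210 x 6 mm, 0.35 kg, shut on top of the box, hinged at the back. Origin on the hinge at mid-width and mid-thickness, 85 mm behind the box's centre, 123 mm up; plate reaches 180 mm along own -x, y along the hinge, z out of its top. Shut: axes as the box's. Opens by turning about +y (front edge rises), to 1.35 rad; falls shut when let go.
- flap_bar (a point): middle of the flap's grip, a round steel bar of 12 mm diameter and 130 mm long parallel to the hinge; at (-150, 0, 37) mm in the flap's frame, so 34 mm above the plate's top, on two posts 58 mm either side of the middle. When shut the bar is 160 mm above the bench. The bar can turn between the fingers.
- pointer (a joint): pointer arm that marks the wanted angle: flat steel bar 190 x 10 x 16 mm at the left side (+y) of the box, on the flap's hinge axis, with a dark pin at its tip and a curved steel quadrant beside it. 0 is level, positive is raised (rad), in the flap's sense. Clamped stiff. The flap is at the mark when raised to this same angle.
- mark_tip (a point): near the tip of the pointer arm, on its centre line 185 mm from the hinge axis, 130 mm left of the flap's middle; x along the arm towards the hinge, axes parallel to the flap's when the flap is at the mark.
- motor: bystander, leave alone: a square gearmotor, 42 x 42 x 76 mm high, standing shaft up on the right of the box's front; origin under its centre
- dropper: bystander, leave alone: small dropper bottle, 36 mm diameter, 100 mm high, right of the box; origin under its centre
- bearing: bystander, leave alone: steel bearing ring, 52 mm diameter, 15 mm high, lying left of the box's front; origin under its centre

How it is judged (in metres and radians):
On the way, in this order (a step that is already met when the one before it is completed fails the run):
1. the drawer is fully home while the flap is still shut (value of joint drawer below 0.006 m and angle between flap's own z axis and vertical below 0.1 rad), for 0.2 s.
2. the fingers hold the flap at the pointer arm's angle (angle between the x axis of flap and the x axis of mark_tip, either way round below 0.087 rad and contact force between the fingers and flap above 0.5 N and value of joint drawer below 0.006 m), for 0.3 s.
At the end, for the whole second after the job is handed in: drawer within 6 mm of home, flap within 5 degrees (0.087 rad) of the pointer arm's angle, still (below 0.15 rad/s), carried by the fingers (contact force above 0.5 N) (all of step 2 and angular speed of flap below 0.15 rad/s); the arm keeps its last pose, push and grip.
It fails at once if the pointer arm is shifted by more than 15 mm (distance of mark_tip from where it was at the start of the episode above 0.015 m).
It fails at once if a loose part beside the box is moved by more than 30 mm (distance of any of motor, dropper, bearing from where it was at the start of the episode above 0.03 m).
It also fails if it takes over 51 s, if anything falls off the work surface, if the arm or the gripper's body presses on something with over 40 N, if the wrist force passes 120 N, or if a joint passes its speed limit or range.

## Working session

There is one attempt and no reset: what is moved stays moved. The work goes in short steps, Python scripts to look and compute and a tool call to move; the robot and the scene stay as the last step left them, time stands still between calls to the robot, and variables do not carry over. Pictures are saved under pics/ and viewed, at most 10 in all, crops included, and the job is handed in when it is done.

Besides the shell and the picture viewer there is one more tool, called after "Call:" as a command line: name --argument value ..., lists and objects as JSON in quotes. apply_moves: Moves the arm, as the interface text tells. Its arguments: {"type":"object","properties":{"targets":{"type":"array"},"gripper":{"type":"number"}},"required":["targets"]}

```bash
mkdir -p pics; ls; cat > h.py <<'E'
import numpy as np, cv2
from workcell import ctrl
def cam(n):
    c=ctrl.get_calibration(n); f=240/np.tan(np.radians(c['fov_y'])/2)
    K=np.array([[f,0,c['cx']],[0,f,c['cy']],[0,0,1.]]); R=cv2.Rodrigues(np.array(c['rvec'],float))[0]
    return K,R,np.array(c['tvec'],float).ravel(),c
def proj(n,P):
    K,R,t,c=cam(n); q=(np.atleast_2d(P)@R.T+t)@K.T; return q[:,:2]/q[:,2:]
def ray(n,uv):
    K,R,t,c=cam(n); d=R.T@np.linalg.inv(K)@np.array([*uv,1.]); return -R.T@t,d
def atz(n,uv,z):
    o,d=ray(n,uv); return o+d*(z-o[2])/d[2]
E
python3 - <<'E'
from h import *
for n in ('side','top'):
    im=ctrl.get_image(n); cv2.imwrite(f'pics/{n}0.png',im[:,:,::-1]); c=cam(n)[3]; print(c, ray(n,(320,240))[0])
    for k in ('fixture','drawer_handle','flap','flap_bar','mark_tip','motor','dropper','bearing'):
        print(n,k,[(np.round(d['uv'],1).tolist(),round(d['score'],2)) for d in ctrl.pinpoint(k,n)[:2]])
o=ctrl.get_obs();print({k:np.round(v,3) for k,v in o.items()}, ctrl.grip_point_offset)
E
```

```text
pics
{'fov_y': 44.06133889307012, 'cx': 310.5449924594031, 'cy': 241.3505432326173, 'rvec': array([ 2.01475447,  1.60014361, -0.56026291]), 'tvec': array([-149.86229396, -378.94916644, 1565.82734344])} [1265.12627826 -126.68412438 1000.64133437]
side fixture []
side drawer_handle [([279.5, 208.5], 0.65)]
side flap [([265.9, 325.0], 0.8)]
side flap_bar [([273.7, 237.8], 0.65)]
side mark_tip [([347.8, 220.8], 0.9), ([194.2, 255.8], 0.34)]
side motor [([194.0, 259.2], 0.61)]
side dropper [([182.7, 323.1], 0.92)]
side bearing [([386.2, 274.0], 0.66)]
{'fov_y': 49.264572433633994, 'cx': 315.30092138256055, 'cy': 236.52110619617847, 'rvec': array([ 2.14153243, -2.16201901,  0.15392837]), 'tvec': array([ 36.58258183, 597.79007419, 990.10843718])} [ 455.89882759   36.1951355  1062.94503462]
top fixture [([442.8, 296.2], 0.69), ([365.5, 206.7], 0.68)]
top drawer_handle [([342.6, 293.7], 0.95), ([449.8, 215.1], 0.63)]
top flap [([384.7, 147.9], 0.57)]
top flap_bar [([362.5, 220.6], 0.76)]
top mark_tip [([299.8, 176.2], 0.92)]
top motor [([440.0, 293.9], 0.57), ([450.9, 217.2], 0.57)]
top dropper [([451.3, 217.8], 0.9), ([364.0, 203.9], 0.29)]
top bearing [([249.7, 231.6], 0.55)]
{'t': np.float64(0.9), 'qpos': array([ 1.216,  0.423,  1.63 ,  0.   ,  1.089, -0.019]), 'qvel': array([0.   , 0.002, 0.001, 0.001, 0.002, 0.001]), 'joint_torque': array([ 0.0000e+00, -5.4457e+01, -2.7405e+01,  6.5000e-02,  1.7000e-02,
       -0.0000e+00]), 'ee_pos': array([205.929, 590.097, 192.776]), 'orientation': array([-0.525, -3.097, -0.   ]), 'ft_force': array([-0.632,  0.492,  0.616]), 'moment': array([-0.031, -0.028, -0.017]), 'grasp_force': np.float64(0.0), 'width': np.float64(87.845)} 18.700000000000003
```

View pics/top0.png

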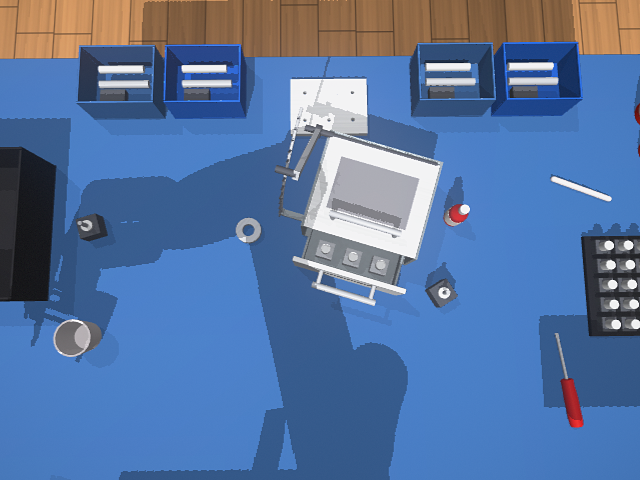

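View pics/side0.png

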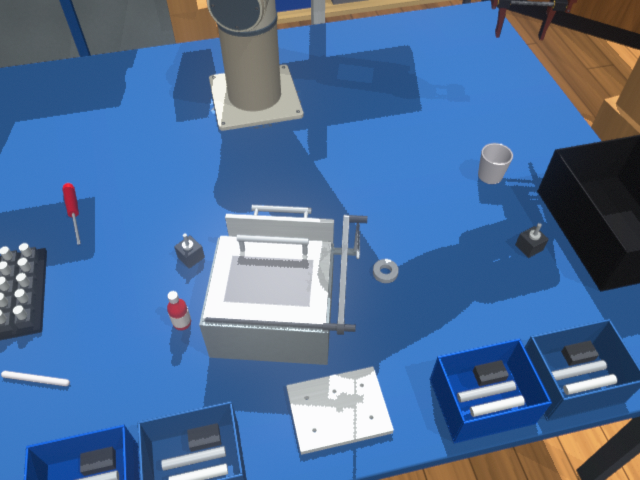

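```bash
cat >> h.py <<'E'
def tri(ua,ub):
    (o1,d1),(o2,d2)=ray('side',ua),ray('top',ub)
    s=np.linalg.lstsq(np.c_[d1,-d2],o2-o1,rcond=None)[0]; a=o1+s[0]*d1;b=o2+s[1]*d2
    return (a+b)/2,np.linalg.norm(a-b)
E
python3 - <<'E'
from h import *
T={'handle':((279.5,208.5),(342.6,293.7)),'bar':((273.7,237.8),(362.5,220.6)),'tip':((347.8,220.8),(299.8,176.2)),'flap':((265.9,325),(384.7,147.9)),'motor':((194,259.2),(440,293.9)),'dropper':((182.7,323.1),(451.3,217.8)),'bearing':((386.2,274),(249.7,231.6))}
for k,v in T.items():
    p,e=tri(*v);print(k,p.round(1),round(e,1))
E
```

```text
handle [483.6 -18.9 100.5] 2.5
bar [607.6 -51.1 167.6] 0.9
tip [666.9  60.7 252.6] 10.4
flap [752.6 -97.4 121.5] 4.3
motor [ 485.7 -215.9   -6.5] 11.7
dropper [ 6.406e+02 -2.488e+02 -5.000e-01] 3.2
bearing [616.9 169.   -6. ] 6.3
```

The top view shows the box yawed about -16° with the drawer part open (handle at 342,294). The flap bar is at (365,222), and the pointer arm runs from (320,128) to about (298,175). In the side view the pointer arm runs from (343,325) up to about (347,220). Next I'll fit a full model and check it on zoomed crops.

```bash
cat >> h.py <<'E'
from scipy.optimize import least_squares
def model(p):
    x,y,w,op,a=p; c,s=np.cos(w),np.sin(w)
    W=lambda q:np.array([x+c*q[0]-s*q[1],y+s*q[0]+c*q[1],q[2]])
    D={'handle':W((-135-op,0,100)),'bar':W((-65,0,160)),'flap':W((85,0,123)),'tip':W((85-185*np.cos(a),130,123+185*np.sin(a)))}
    for s_ in (-1,1):
        D[f'h{s_}']=W((-135-op,60*s_,100)); D[f'b{s_}']=W((-65,65*s_,160))
    D['hinge']=W((85,130,123)); D['fl']=W((-95,105,126)); D['fr']=W((-95,-105,126)); D['bl']=W((95,110,120)); D['br']=W((95,-110,120))
    return D
E
cat > fit.py <<'E'
from h import *
obs=[]
for n in ('side','top'):
    ctrl.get_image(n)
    for k,m in (('drawer_handle','handle'),('flap_bar','bar'),('mark_tip','tip'),('flap','flap')):
        for d in ctrl.pinpoint(k,n)[:1]: obs.append((n,m,np.array(d['uv']),d['score']))
# bars as oriented segments from the pictures
obs+= [('top','h1',np.array((315,284.)),.5),('top','h-1',np.array((374,302.)),.5)]
def res(p):
    D=model(p); return np.concatenate([(proj(n,D[m])[0]-u)*w for n,m,u,w in obs])
r=least_squares(res,[680,-70,-.28,50,.7],loss='soft_l1',f_scale=2,x_scale=[10,10,.1,10,.1])
print(r.x.round(3)); D=model(r.x)
for n,m,u,w in obs: print(n,m,u.round(1),(proj(n,D[m])[0]-u).round(1),round(w,2))
for n,(x0,y0) in (('side',(200,190)),('top',(260,110))):
    im=ctrl.get_image(n)[:,:,::-1]; S=4
    im=cv2.resize(im[y0:y0+150,x0:x0+200] if n=='side' else im[y0:y0+150 if 0 else y0+200,x0:x0+200],None,fx=S if n=='side' else 3,fy=S if n=='side' else 3,interpolation=cv2.INTER_CUBIC).copy()
    if n=='top': S=3
    for k,P in D.items(): 
        q=(proj(n,P)[0]-(x0,y0)+.5)*S; cv2.drawMarker(im,tuple(int(v) for v in q),(0,0,255),0,9,1)
    cv2.imwrite(f'pics/{n}_fit.png',im)
E
python3 fit.py
```

```text
[ 6.65966e+02 -7.58920e+01 -2.95000e-01  5.43590e+01  8.00000e-01]
side handle [278.2 207.5] [1.1 1.8] 0.74
side bar [270.9 238.7] [-0.3  0.7] 0.77
side tip [183.4 324.7] [ 160.8 -107.3] 0.66
side flap [265.7 322.4] [-3.6 -0.2] 0.63
top handle [342.3 291.9] [2.  1.3] 0.77
top bar [365.7 222.3] [0.1 1.2] 0.83
top tip [298.7 178.7] [-2.5 -0.6] 0.8
top flap [383.5 152.3] [ 2.  -2.1] 0.9
top h1 [315. 284.] [-2.2 -0.1] 0.5
top h-1 [374. 302.] [1.9 0.5] 0.5
```

View pics/side_fit.png

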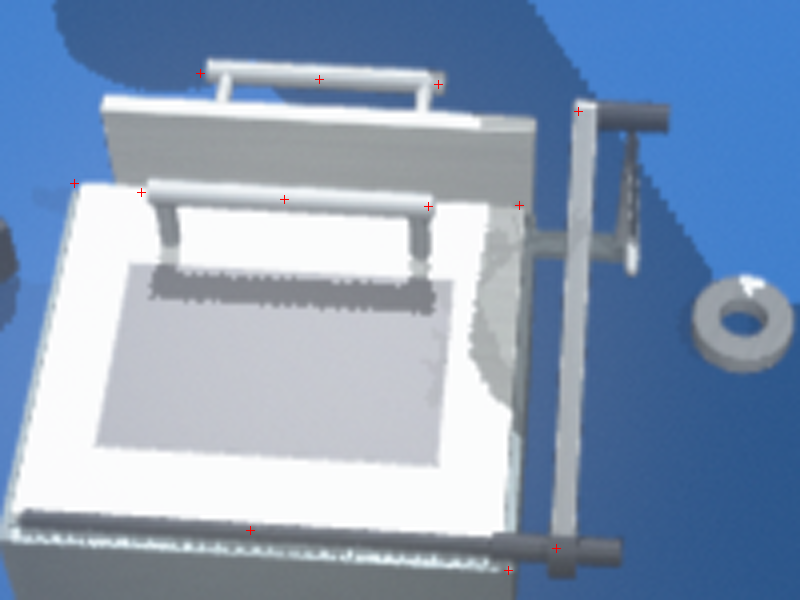

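View pics/top_fit.png

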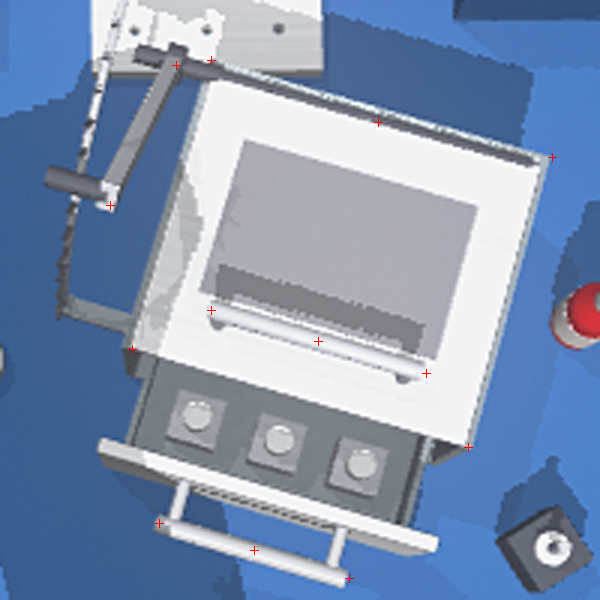

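The fit overlays well in both crops. The small yaw offset shows at the bar ends: fitted (211,310)/(426,373) against the real (211,303)/(424,371) in the top crop. I'll refine it with hand-read end points.

```bash
python3 - <<'E'
from h import *
C={'side':{'h-1':(207,66),'h1':(441,79),'b-1':(150,190),'b1':(432,206),'tip':(586,112),'hinge':(565,549)},
'top':{'h1':(159,523),'h-1':(348,577),'b1':(211,304),'b-1':(424,371),'tip':(110,196),'hinge':(178,60),'fr':(467,447)}}
off={'side':(200,190,4),'top':(260,110,3)}
obs=[(n,m,(np.array(u)+.5)/off[n][2]-.5+off[n][:2]) for n in C for m,u in C[n].items()]
def res(p):
    D=model(p); return np.concatenate([(proj(n,D[m])[0]-u) for n,m,u in obs])
r=least_squares(res,[666,-76,-.295,54,.8],loss='soft_l1',f_scale=1,x_scale=[10,10,.1,10,.1])
print(r.x.round(3)); D=model(r.x)
for n,m,u in obs: print(n,m,(proj(n,D[m])[0]-u).round(1))
for k in ('handle','bar','tip','hinge'): print(k,D[k].round(1))
E
```

```text
[ 6.67031e+02 -7.46260e+01 -2.96000e-01  5.60420e+01  8.24000e-01]
side h-1 [-0.7  1.4]
side h1 [0.1 1. ]
side b-1 [-1.4  0.8]
side b1 [-0.2  0.4]
side tip [-1.   0.5]
side hinge [-1.3  0.2]
top h1 [-0.9  0.1]
top h-1 [-0.9  0.8]
top b1 [-0.7  1.5]
top b-1 [-0.1 -0. ]
top tip [-0.4 -0. ]
top hinge [-1.3  0.9]
top fr [-0.5 -0.6]
handle [484.3 -18.9 100. ]
bar [604.9 -55.7 160. ]
tip [666.1  61.6 258.8]
hinge [786.3  24.9 123. ]
```

Fit: box at (667, -74.6), yaw -0.296, drawer open 56 mm, pointer 0.82 rad. I'll move in front of the handle with the fingers shut.

Call:
apply_moves --targets '[{"tx": 0.234,"ty": -0.595,"tz": 0,"spin": 2.3},{"tx": 0.234,"ty": -0.595,"tz": 0,"spin": 2.3},{"tx": 0.234,"ty": -0.595,"tz": 0,"spin": 2.3},{"tx": 0.234,"ty": -0.595,"tz": 0,"spin": 2.3},{"tx": 0.234,"ty": -0.595,"tz": 0,"spin": 2.3},{"tx": 0.234,"ty": -0.595,"tz": 0,"spin": 2.3},{"tx": 0.234,"ty": -0.595,"tz": 0,"spin": 2.3},{"tx": 0.234,"ty": -0.595,"tz": 0,"spin": 2.3}]' --gripper 1

```text
t: 2.3
ee_pos: [352.8, 216.1, 193.1]
orientation: [0.462, 3.107, 0.001]
ft_force: [0.6, 0.4, -0.1]
width: 27.4
grasp_force: 0.0
```

Call:
apply_moves --targets '[{"tx": 0.088,"ty": -0.222,"tz": 0,"spin": 0},{"tx": 0.088,"ty": -0.222,"tz": 0,"spin": 0},{"tx": 0.088,"ty": -0.222,"tz": 0,"spin": 0},{"tx": 0.088,"ty": -0.222,"tz": -0.02,"spin": 0},{"tx": 0.088,"ty": -0.222,"tz": -0.06,"spin": 0},{"tx": 0.088,"ty": -0.222,"tz": -0.108,"spin": 0},{"tx": 0.088,"ty": -0.222,"tz": -0.108,"spin": 0},{"tx": 0.088,"ty": -0.222,"tz": -0.108,"spin": 0}]'

```text
t: 3.1
ee_pos: [438.9, -4.1, 83.9]
orientation: [-0.463, -3.103, 0.001]
ft_force: [0.1, 0.0, 0.4]
width: 0.3
grasp_force: 0.0
```

Call:
apply_moves --targets '[{"tx": 0.014,"ty": -0.0044,"tz": 0,"spin": 0},{"tx": 0.026,"ty": -0.008,"tz": 0,"spin": 0},{"tx": 0.036,"ty": -0.011,"tz": 0,"spin": 0},{"tx": 0.046,"ty": -0.014,"tz": 0,"spin": 0},{"tx": 0.055,"ty": -0.0168,"tz": 0,"spin": 0},{"tx": 0.064,"ty": -0.0195,"tz": 0,"spin": 0},{"tx": 0.072,"ty": -0.022,"tz": 0,"spin": 0},{"tx": 0.078,"ty": -0.0238,"tz": 0,"spin": 0}]'

```text
t: 3.9
ee_pos: [519.0, -28.2, 84.7]
orientation: [-0.463, -3.107, -0.0]
ft_force: [-0.5, -0.1, -0.6]
width: 0.5
grasp_force: 0.0
```

Call:
apply_moves --targets '[{"tx": 0.001,"ty": -0.0003,"tz": 0,"spin": 0},{"tx": 0.002,"ty": -0.0006,"tz": 0,"spin": 0},{"tx": 0.003,"ty": -0.0009,"tz": 0,"spin": 0},{"tx": 0.004,"ty": -0.0012,"tz": 0,"spin": 0},{"tx": 0.004,"ty": -0.0012,"tz": 0,"spin": 0},{"tx": 0.004,"ty": -0.0012,"tz": 0,"spin": 0},{"tx": 0.004,"ty": -0.0012,"tz": 0,"spin": 0},{"tx": 0.004,"ty": -0.0012,"tz": 0,"spin": 0}]'

```text
t: 4.7
ee_pos: [522.2, -29.1, 84.8]
orientation: [-0.463, -3.107, 0.0]
ft_force: [1.2, 0.5, -0.1]
width: 0.5
grasp_force: 0.0
```

Call:
apply_moves --targets '[{"tx": 0.001,"ty": -0.0003,"tz": 0,"spin": 0},{"tx": 0.002,"ty": -0.0006,"tz": 0,"spin": 0},{"tx": 0.003,"ty": -0.0009,"tz": 0,"spin": 0},{"tx": 0.004,"ty": -0.0012,"tz": 0,"spin": 0},{"tx": 0.005,"ty": -0.0015,"tz": 0,"spin": 0},{"tx": 0.006,"ty": -0.0018,"tz": 0,"spin": 0},{"tx": 0.006,"ty": -0.0018,"tz": 0,"spin": 0},{"tx": 0.006,"ty": -0.0018,"tz": 0,"spin": 0}]'

```text
t: 5.5
ee_pos: [528.3, -31.0, 84.7]
orientation: [-0.463, -3.107, 0.0]
ft_force: [-0.2, -0.5, 0.5]
width: 0.4
grasp_force: 0.0
```

```bash
python3 - <<'E'
from h import *
im=ctrl.get_image('top');cv2.imwrite('pics/top1.png',cv2.resize(im[120:320,240:480],None,fx=3,fy=3,interpolation=cv2.INTER_CUBIC)[:,:,::-1])
for n in('top','side'):
    if n=='side': ctrl.get_image(n)
    for k in('drawer_handle','flap_bar'): print(n,k,[(np.round(d['uv'],1).tolist(),round(d['score'],2)) for d in ctrl.pinpoint(k,n)[:2]])
    print(proj(n,model([667,-74.6,-.296,0,.82])['handle']))
o=ctrl.get_obs();print(o['ft_force'],o['ee_pos'])
E
```

```text
top drawer_handle [([342.2, 295.4], 0.73)]
top flap_bar [([365.5, 222.9], 0.91)]
[[351.58440813 264.15474055]]
side drawer_handle [([279.5, 209.0], 0.88)]
side flap_bar [([268.7, 238.2], 0.78)]
[[277.29245631 230.5132055 ]]
[-0.85713503 -0.58496921  1.13665565] [528.29243029 -30.93211249  84.77828737]
```

View pics/top1.png

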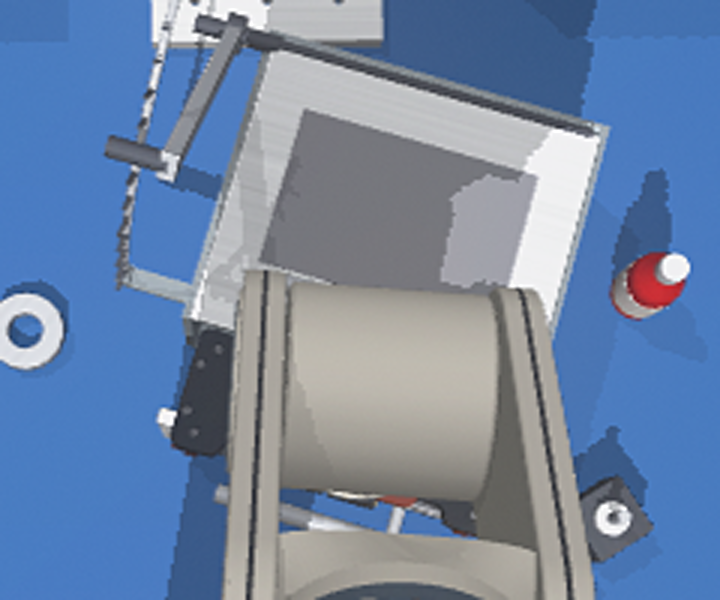

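The handle still appears at its original place (left end at crop 220,493, which is pixel 313,284), yet no force was felt. I'll check from the side.

```bash
python3 - <<'E'
from h import *
im=ctrl.get_image('side');x0,y0=140,60
im=cv2.resize(im[y0:y0+260,x0:x0+300],None,fx=2.3,fy=2.3,interpolation=cv2.INTER_CUBIC)[:,:,::-1].copy()
e=ctrl.get_obs()['ee_pos']
for P in (e,e+[0,0,80]):
    for n in('side','top'): print(n,proj(n,P))
    q=(proj('side',P)[0]-(x0,y0))*2.3; cv2.drawMarker(im,tuple(int(v) for v in q),(0,0,255),0,9,1)
cv2.imwrite('pics/side1.png',im)
E
```

```text
side [[278.90020364 231.30182305]]
top [[348.80982369 269.98624533]]
side [[276.71740512 204.56072204]]
top [[351.93843696 266.51528269]]
```

View pics/side1.png

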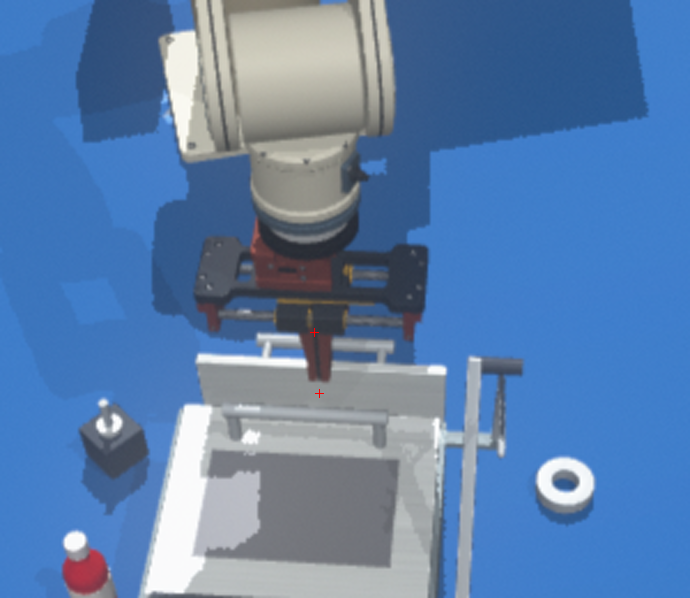

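The fingertips appear at side pixel (278,225), on the box side of the front plate. That's about 20-30 mm higher than the reported TCP (231), so they may have passed over the plate. I'll lift, back off, and check the tip position against the calibration.

Call:
apply_moves --targets '[{"tx": 0,"ty": 0,"tz": 0.03,"spin": 0},{"tx": 0,"ty": 0,"tz": 0.06,"spin": 0},{"tx": -0.04,"ty": 0.0122,"tz": 0.06,"spin": 0},{"tx": -0.08,"ty": 0.0244,"tz": 0.06,"spin": 0},{"tx": -0.1,"ty": 0.0305,"tz": 0.06,"spin": 0},{"tx": -0.1,"ty": 0.0305,"tz": 0.06,"spin": 0},{"tx": -0.1,"ty": 0.0305,"tz": 0.06,"spin": 0},{"tx": -0.1,"ty": 0.0305,"tz": 0.06,"spin": 0}]'

```text
t: 6.65
ee_pos: [430.0, -0.7, 145.1]
orientation: [0.463, 3.106, 0.0]
ft_force: [-0.5, 0.1, 0.6]
width: 0.7
grasp_force: 0.0
```

```bash
python3 - <<'E'
from h import *
e=ctrl.get_obs()['ee_pos'];print(e)
out=[]
for n in ('side','top'):
    im=ctrl.get_image(n); p=proj(n,[e,e+[0,0,30],e+[0,0,60]]); print(n,p)
    x0,y0=(p[1]-(50,75)).astype(int)
    cr=cv2.resize(im[y0:y0+150,x0:x0+100],None,fx=4,fy=4,interpolation=cv2.INTER_CUBIC)[:,:,::-1].copy()
    for q in p: cv2.drawMarker(cr,tuple(int(v) for v in (q-(x0,y0)+.5)*4),(0,255,0),0,9,1)
    print(x0,y0); out.append(cr)
cv2.imwrite('pics/tip.png',np.hstack(out))
E
```

```text
[429.99501636  -0.69749194 145.12702699]
side [[282.77867098 172.74220878]
 [282.07698464 161.99947315]
 [281.34631341 150.81298217]]
232 86
top [[334.73630223 324.31209253]
 [335.46424666 324.81765974]
 [336.24331056 325.35873012]]
285 249
```

View pics/tip.png

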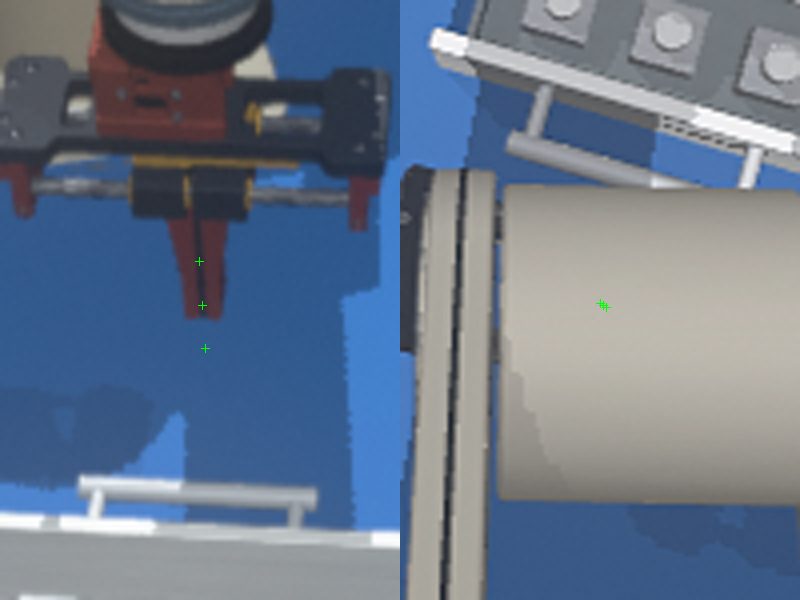

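The real tip is at crop row ~317 against 348 expected. Allowing for the finger's near edge, it's about 30 mm higher than reported, which explains passing over the plate. I'll go 33 mm lower and push again.

Call:
apply_moves --targets '[{"tx": 0,"ty": 0,"tz": -0.03,"spin": 0},{"tx": 0,"ty": 0,"tz": -0.06,"spin": 0},{"tx": 0,"ty": 0,"tz": -0.093,"spin": 0},{"tx": 0,"ty": 0,"tz": -0.093,"spin": 0},{"tx": 0.01,"ty": -0.003,"tz": -0.093,"spin": 0},{"tx": 0.02,"ty": -0.0061,"tz": -0.093,"spin": 0},{"tx": 0.03,"ty": -0.0092,"tz": -0.093,"spin": 0},{"tx": 0.04,"ty": -0.0122,"tz": -0.093,"spin": 0}]'

```text
t: 7.55
ee_pos: [470.5, -13.1, 53.1]
orientation: [0.463, 3.105, 0.0]
ft_force: [-12.1, 4.9, 5.7]
width: 0.6
grasp_force: 4.6
```

Call:
apply_moves --targets '[{"tx": 0.005,"ty": -0.0015,"tz": 0,"spin": 0},{"tx": 0.01,"ty": -0.003,"tz": 0,"spin": 0},{"tx": 0.015,"ty": -0.0046,"tz": 0,"spin": 0},{"tx": 0.02,"ty": -0.0061,"tz": 0,"spin": 0},{"tx": 0.025,"ty": -0.0076,"tz": 0,"spin": 0},{"tx": 0.03,"ty": -0.0092,"tz": 0,"spin": 0},{"tx": 0.035,"ty": -0.0107,"tz": 0,"spin": 0},{"tx": 0.04,"ty": -0.0122,"tz": 0,"spin": 0}]'

```text
t: 8.35
ee_pos: [508.6, -25.0, 51.7]
orientation: [-0.463, -3.107, 0.0]
ft_force: [-1.7, 0.1, 1.0]
width: 0.3
grasp_force: 1.0
```

```bash
cat > look.py <<'E'
from h import *
for n in('top','side'):
    ctrl.get_image(n)
    for k in('drawer_handle','flap_bar'): print(n,k,[(np.round(d['uv'],1).tolist(),round(d['score'],2)) for d in ctrl.pinpoint(k,n)[:2]])
    print([proj(n,model([667,-74.6,-.296,v,.82])['handle']).round(0).tolist() for v in (0,20,40,56)])
o=ctrl.get_obs();print(o['ft_force'],o['ee_pos'],o['t'])
E
python3 look.py
```

```text
top drawer_handle []
top flap_bar [([365.1, 221.8], 0.65), ([296.6, 177.5], 0.52)]
[[[352.0, 264.0]], [[349.0, 275.0]], [[346.0, 285.0]], [[343.0, 293.0]]]
side drawer_handle [([277.4, 221.5], 0.75)]
side flap_bar [([271.4, 240.0], 0.72)]
[[[277.0, 231.0]], [[278.0, 223.0]], [[279.0, 215.0]], [[280.0, 209.0]]]
[-0.0518476   0.36879343 -0.36635212] [508.45455866 -24.83401642  51.76620139] 8.65
```

Call:
apply_moves --targets '[{"tx": 0.003,"ty": -0.0009,"tz": 0,"spin": 0},{"tx": 0.006,"ty": -0.0018,"tz": 0,"spin": 0},{"tx": 0.009,"ty": -0.0027,"tz": 0,"spin": 0},{"tx": 0.011,"ty": -0.0034,"tz": 0,"spin": 0},{"tx": 0.013,"ty": -0.004,"tz": 0,"spin": 0},{"tx": 0.014,"ty": -0.0043,"tz": 0,"spin": 0},{"tx": 0.015,"ty": -0.0046,"tz": 0,"spin": 0},{"tx": 0.015,"ty": -0.0046,"tz": 0,"spin": 0}]'

```text
t: 9.45
ee_pos: [522.9, -29.4, 51.7]
orientation: [-0.463, -3.106, -0.0]
ft_force: [-2.9, 2.0, 0.1]
width: 0.3
grasp_force: 1.7
```

Call:
apply_moves --targets '[{"tx": 0.001,"ty": -0.0003,"tz": 0,"spin": 0},{"tx": 0.002,"ty": -0.0006,"tz": 0,"spin": 0},{"tx": 0.003,"ty": -0.0009,"tz": 0,"spin": 0},{"tx": 0.004,"ty": -0.0012,"tz": 0,"spin": 0},{"tx": 0.005,"ty": -0.0015,"tz": 0,"spin": 0},{"tx": 0.005,"ty": -0.0015,"tz": 0,"spin": 0},{"tx": 0.005,"ty": -0.0015,"tz": 0,"spin": 0},{"tx": 0.005,"ty": -0.0015,"tz": 0,"spin": 0}]'

```text
t: 10.25
ee_pos: [522.5, -29.5, 51.3]
orientation: [-0.461, -3.097, -0.001]
ft_force: [-17.0, 7.7, 15.0]
width: 0.6
grasp_force: 9.7
```

The drawer has stopped hard at box x -151 (17 N), which is exactly the home position. Next: back off, rise, turn, and go above the bar with the fingers open.

Call:
apply_moves --targets '[{"tx": -0.02,"ty": 0.006,"tz": 0,"spin": 0},{"tx": -0.03,"ty": 0.009,"tz": 0.03,"spin": 0},{"tx": -0.03,"ty": 0.009,"tz": 0.08,"spin": 0},{"tx": -0.03,"ty": 0.009,"tz": 0.13,"spin": -5},{"tx": -0.02,"ty": 0.006,"tz": 0.15,"spin": -13},{"tx": 0,"ty": 0,"tz": 0.15,"spin": -21},{"tx": 0.02,"ty": -0.006,"tz": 0.15,"spin": -29},{"tx": 0.04,"ty": -0.012,"tz": 0.15,"spin": -37}]' --gripper 1

```text
t: 11.05
ee_pos: [570.0, -43.4, 202.7]
orientation: [1.431, 2.793, 0.001]
ft_force: [0.8, 0.7, -1.2]
width: 0.5
grasp_force: 0.0
```

Call:
apply_moves --targets '[{"tx": 0.01,"ty": -0.003,"tz": 0,"spin": -8},{"tx": 0.02,"ty": -0.006,"tz": 0,"spin": -16},{"tx": 0.03,"ty": -0.009,"tz": 0,"spin": -24},{"tx": 0.035,"ty": -0.011,"tz": 0,"spin": -32},{"tx": 0.035,"ty": -0.012,"tz": 0,"spin": -40},{"tx": 0.035,"ty": -0.0124,"tz": 0,"spin": -48},{"tx": 0.035,"ty": -0.0124,"tz": 0,"spin": -53},{"tx": 0.035,"ty": -0.0124,"tz": 0,"spin": -53}]' --gripper -1

```text
t: 11.85
ee_pos: [604.0, -55.6, 202.0]
orientation: [2.524, 1.868, 0.002]
ft_force: [-0.5, -0.7, 0.3]
width: 61.1
grasp_force: 0.0
```

```bash
python3 look.py; python3 - <<'E'
from h import *
o=ctrl.get_obs(); e=o['ee_pos'];print(o['width'],o['orientation'],o['qpos'].round(2))
n='side'; im=ctrl.get_image(n); x0,y0=190,130
cr=cv2.resize(im[y0:y0+130,x0:x0+180],None,fx=4,fy=4,interpolation=cv2.INTER_CUBIC)[:,:,::-1].copy()
for b in (0,30): cv2.drawMarker(cr,tuple(int(v) for v in (proj(n,e+[0,0,b])[0]-(x0,y0)+.5)*4),(0,255,0),0,9,1)
cv2.imwrite('pics/pre.png',cr)
E
```

```text
top drawer_handle []
top flap_bar []
[[[352.0, 264.0]], [[349.0, 275.0]], [[346.0, 285.0]], [[343.0, 293.0]]]
side drawer_handle [([274.2, 230.3], 0.59)]
side flap_bar [([271.4, 237.1], 0.88)]
[[[277.0, 231.0]], [[278.0, 223.0]], [[279.0, 215.0]], [[280.0, 209.0]]]
[-0.08917353 -0.45610135  0.55934647] [603.44954644 -55.41906813 201.84039872] 12.15
84.86744650045338 [2.52318844e+00 1.87117904e+00 3.49437480e-04] [-0.11  0.39  1.67 -0.    1.09  0.18]
```

View pics/pre.png

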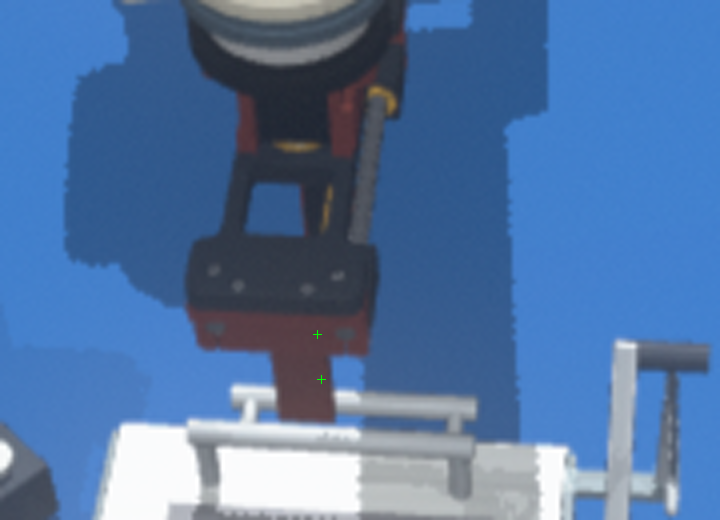

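The drawer is home (handle at row 230 against 231 expected). The hand is aligned over the bar. I'll descend, then feel for the plate to fix the height offset.

Call:
apply_moves --targets '[{"tx": 0.001,"ty": 0,"tz": -0.03,"spin": 0},{"tx": 0.001,"ty": 0,"tz": -0.06,"spin": 0},{"tx": 0.001,"ty": 0,"tz": -0.08,"spin": 0},{"tx": 0.001,"ty": 0,"tz": -0.09,"spin": 0},{"tx": 0.001,"ty": 0,"tz": -0.094,"spin": 0},{"tx": 0.001,"ty": 0,"tz": -0.097,"spin": 0},{"tx": 0.001,"ty": 0,"tz": -0.097,"spin": 0},{"tx": 0.001,"ty": 0,"tz": -0.097,"spin": 0}]'

```text
t: 13.0
ee_pos: [605.0, -55.4, 105.7]
orientation: [2.524, 1.869, 0.002]
ft_force: [-0.1, -0.1, -0.4]
width: 87.6
grasp_force: 0.0
```

Call:
apply_moves --targets '[{"tx": 0,"ty": 0,"tz": -0.001,"spin": 0},{"tx": 0,"ty": 0,"tz": -0.002,"spin": 0},{"tx": 0,"ty": 0,"tz": -0.003,"spin": 0},{"tx": 0,"ty": 0,"tz": -0.004,"spin": 0},{"tx": 0,"ty": 0,"tz": -0.005,"spin": 0},{"tx": 0,"ty": 0,"tz": -0.006,"spin": 0},{"tx": 0,"ty": 0,"tz": -0.006,"spin": 0},{"tx": 0,"ty": 0,"tz": -0.006,"spin": 0}]'

```text
t: 13.8
ee_pos: [604.3, -55.4, 98.7]
orientation: [-2.524, -1.87, 0.0]
ft_force: [0.1, 0.2, -0.3]
width: 88.0
grasp_force: 0.0
```

Call:
apply_moves --targets '[{"tx": 0,"ty": 0,"tz": -0.001,"spin": 0},{"tx": 0,"ty": 0,"tz": -0.002,"spin": 0},{"tx": 0,"ty": 0,"tz": -0.003,"spin": 0},{"tx": 0,"ty": 0,"tz": -0.004,"spin": 0},{"tx": 0,"ty": 0,"tz": -0.005,"spin": 0},{"tx": 0,"ty": 0,"tz": -0.006,"spin": 0},{"tx": 0,"ty": 0,"tz": -0.006,"spin": 0},{"tx": 0,"ty": 0,"tz": -0.006,"spin": 0}]'

```text
t: 14.6
ee_pos: [604.6, -55.4, 96.0]
orientation: [2.523, 1.869, 0.002]
ft_force: [-12.7, 2.0, 27.1]
width: 87.9
grasp_force: 13.4
```

Contact came at reading ~96, so the true tip is ~30 mm above the reported value. I'll raise so the tip is ~13 mm below the bar's centre line, then grip.

Call:
apply_moves --targets '[{"tx": 0,"ty": 0,"tz": 0.012,"spin": 0},{"tx": 0,"ty": 0,"tz": 0.023,"spin": 0},{"tx": 0,"ty": 0,"tz": 0.023,"spin": 0},{"tx": 0,"ty": 0,"tz": 0.023,"spin": 0},{"tx": 0,"ty": 0,"tz": 0.023,"spin": 0},{"tx": 0,"ty": 0,"tz": 0.023,"spin": 0},{"tx": 0,"ty": 0,"tz": 0.023,"spin": 0},{"tx": 0,"ty": 0,"tz": 0.023,"spin": 0}]' --gripper -1

```text
t: 15.4
ee_pos: [604.2, -55.4, 115.4]
orientation: [-2.524, -1.87, 0.001]
ft_force: [-0.3, -0.4, -0.3]
width: 87.8
grasp_force: 0.0
```

Call:
apply_moves --targets '[{"tx": 0,"ty": 0,"tz": 0,"spin": 0},{"tx": 0,"ty": 0,"tz": 0,"spin": 0},{"tx": 0,"ty": 0,"tz": 0,"spin": 0},{"tx": 0,"ty": 0,"tz": 0,"spin": 0},{"tx": 0,"ty": 0,"tz": 0,"spin": 0},{"tx": 0,"ty": 0,"tz": 0,"spin": 0},{"tx": 0,"ty": 0,"tz": 0,"spin": 0},{"tx": 0,"ty": 0,"tz": 0,"spin": 0}]' --gripper 1

```text
t: 16.2
ee_pos: [604.3, -55.4, 115.8]
orientation: [-2.524, -1.87, 0.0]
ft_force: [-0.5, -0.5, -0.3]
width: 27.3
grasp_force: 0.0
```

Call:
apply_moves --targets '[{"tx": 0,"ty": 0,"tz": 0,"spin": 0},{"tx": 0,"ty": 0,"tz": 0,"spin": 0},{"tx": 0,"ty": 0,"tz": 0,"spin": 0},{"tx": 0,"ty": 0,"tz": 0,"spin": 0},{"tx": 0,"ty": 0,"tz": 0,"spin": 0},{"tx": 0,"ty": 0,"tz": 0,"spin": 0},{"tx": 0,"ty": 0,"tz": 0,"spin": 0},{"tx": 0,"ty": 0,"tz": 0,"spin": 0}]'

```text
t: 17.0
ee_pos: [606.1, -55.9, 115.9]
orientation: [2.522, 1.868, 0.004]
ft_force: [6.3, -2.5, -3.8]
width: 11.3
grasp_force: 30.0
```

```bash
python3 - <<'E'
import numpy as np
w=-.296
phi0=np.arctan2(37,150);r=np.hypot(150,37)
for a in np.arange(.05,.9,.05).tolist()+[.82,.87]:
    dx=-r*np.cos(phi0+a)+150; dz=r*np.sin(phi0+a)-37
    print(round(a,2),np.round([dx*np.cos(w)/1e3,dx*np.sin(w)/1e3,dz/1e3],4))
E
```

```text
0.05 [ 0.0019 -0.0006  0.0075]
0.1 [ 0.0042 -0.0013  0.0148]
0.15 [ 0.0069 -0.0021  0.022 ]
0.2 [ 0.0099 -0.003   0.0291]
0.25 [ 0.0132 -0.004   0.036 ]
0.3 [ 0.0169 -0.0051  0.0427]
0.35 [ 0.0208 -0.0064  0.0492]
0.4 [ 0.0251 -0.0077  0.0555]
0.45 [ 0.0297 -0.0091  0.0616]
0.5 [ 0.0345 -0.0105  0.0674]
0.55 [ 0.0397 -0.0121  0.0729]
0.6 [ 0.045  -0.0137  0.0782]
0.65 [ 0.0507 -0.0155  0.0832]
0.7 [ 0.0565 -0.0172  0.0879]
0.75 [ 0.0626 -0.0191  0.0923]
0.8 [ 0.0689 -0.021   0.0964]
0.85 [ 0.0754 -0.023   0.1001]
0.82 [ 0.0715 -0.0218  0.0979]
0.87 [ 0.078  -0.0238  0.1015]
```

The bar is held (11.3 mm, 30 N). Now I swing along the arc, 0.05 rad per row.

Call:
apply_moves --targets '[{"tx": 0.0029,"ty": -0.0009,"tz": 0.0075,"spin": 0},{"tx": 0.0062,"ty": -0.0019,"tz": 0.0148,"spin": 0},{"tx": 0.0089,"ty": -0.0027,"tz": 0.022,"spin": 0},{"tx": 0.0119,"ty": -0.0036,"tz": 0.0291,"spin": 0},{"tx": 0.0152,"ty": -0.0046,"tz": 0.036,"spin": 0},{"tx": 0.0189,"ty": -0.0057,"tz": 0.0427,"spin": 0},{"tx": 0.0228,"ty": -0.007,"tz": 0.0492,"spin": 0},{"tx": 0.0271,"ty": -0.0083,"tz": 0.0555,"spin": 0}]'

```text
t: 17.8
ee_pos: [629.8, -63.2, 171.7]
orientation: [-2.522, -1.868, 0.004]
ft_force: [-9.2, 3.2, 1.0]
width: 11.0
grasp_force: 30.0
```

Call:
apply_moves --targets '[{"tx": 0.0046,"ty": -0.0014,"tz": 0.0061,"spin": 0},{"tx": 0.0094,"ty": -0.0028,"tz": 0.0119,"spin": 0},{"tx": 0.0146,"ty": -0.0044,"tz": 0.0174,"spin": 0},{"tx": 0.0199,"ty": -0.006,"tz": 0.0227,"spin": 0},{"tx": 0.0256,"ty": -0.0078,"tz": 0.0277,"spin": 0},{"tx": 0.0314,"ty": -0.0095,"tz": 0.0324,"spin": 0},{"tx": 0.0375,"ty": -0.0114,"tz": 0.0368,"spin": 0},{"tx": 0.0438,"ty": -0.0133,"tz": 0.0409,"spin": 0}]'

```text
t: 18.6
ee_pos: [674.1, -76.8, 214.9]
orientation: [-2.523, -1.869, 0.002]
ft_force: [-10.9, 1.2, 9.2]
width: 11.3
grasp_force: 30.0
```

```bash
python3 - <<'E'
from h import *
o=ctrl.get_obs(); e=o['ee_pos'];print(e,o['ft_force'],o['width'],o['grasp_force'])
out=[]
for n,x0,y0 in (('side',200,150),('top',260,100)):
    im=ctrl.get_image(n)
    for k in ('flap_bar','mark_tip','drawer_handle'):
        print(n,k,[(np.round(d['uv'],1).tolist(),round(d['score'],2)) for d in ctrl.pinpoint(k,n)[:2]])
    out.append(cv2.resize(im[y0:y0+200,x0:x0+133],None,fx=3,fy=3,interpolation=cv2.INTER_CUBIC)[:,:,::-1] if n=='top' else cv2.resize(im[y0:y0+200,x0+30:x0+163],None,fx=3,fy=3,interpolation=cv2.INTER_CUBIC)[:,:,::-1])
cv2.imwrite('pics/up.png',np.hstack(out))
E
```

```text
[674.10530326 -76.78247409 214.94829052] [-10.91068323   1.2211082    9.18473725] 11.337585818814947 29.999865889549255
side flap_bar [([264.4, 236.3], 0.57)]
side mark_tip [([346.9, 218.8], 0.94)]
side drawer_handle []
top flap_bar []
top mark_tip [([295.9, 175.1], 0.59)]
top drawer_handle [([348.6, 265.9], 0.73)]
```

View pics/up.png

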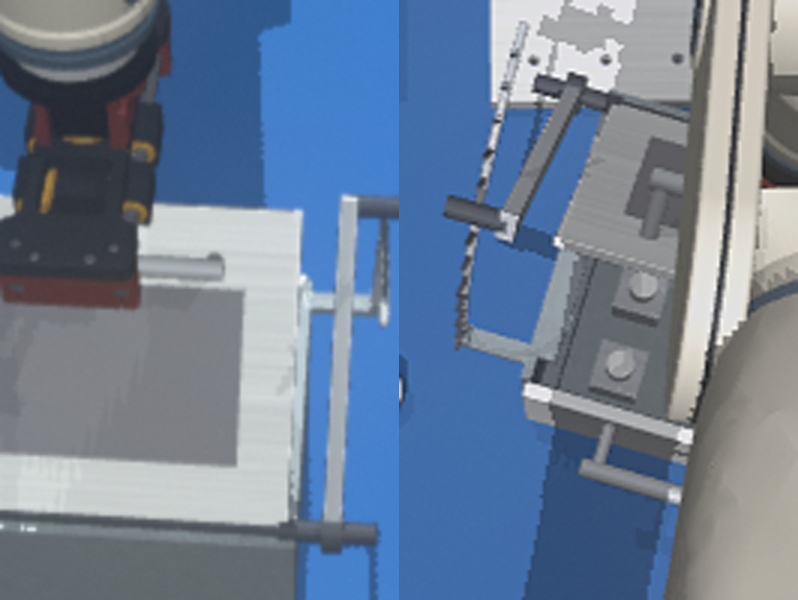

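The flap is up in the fingers, close to the pointer. The side crop shows the flap corner at (302,210) and the pointer end at (350,197). The top crop shows the drawer flush. I'll work out both angles.

```bash
python3 - <<'E'
from h import *
B=(667.03,-74.6,-.296); c,s=np.cos(B[2]),np.sin(B[2])
W=lambda q:np.array([B[0]+c*q[0]-s*q[1],B[1]+s*q[0]+c*q[1],q[2]])
F=lambda q,a:W((85+q[0]*np.cos(a)+q[2]*np.sin(a),q[1],123-q[0]*np.sin(a)+q[2]*np.cos(a)))
px=lambda n,u:(np.array(u)+.5)/3-.5+((230,150) if n=='side' else (260,100))
flap=[('side',(-180,105,3),(302,210)),('top',(-180,105,0),(159,240)),('side',(0,105,3),(296,525)),('top',(-150,65,37),(258,178))]
ptr=[('side',(-190,130,0),(350,198)),('top',(-190,130,0),(108,232)),('side',(0,130,0),(334,533)),('top',(0,130,0),(176,84))]
tipnet=[('side',(-185,130,0),None,(346.9,218.8)),('top',(-185,130,0),None,(295.9,175.1)),('top',(-185,130,0),None,(298.7,178.7)),('top',(-185,130,0),None,(299.8,176.2)),('side',(-185,130,0),None,(347.8,220.8))]
def fit(L):
    f=lambda v:np.concatenate([proj(o[0],F(o[1],v[0])+[v[1],v[2],0])[0]-(px(o[0],o[2]) if o[2] else o[3]) for o in L]+[np.array(v[1:])/5])
    r=least_squares(f,[.8,0,0],x_scale=[.1,1,1]); return r.x.round(3),f(r.x).round(1)
print('flap',fit(flap));print('ptr',fit(ptr));print('net',fit(tipnet))
for nme,L in (('flap',flap[:2]),('ptr',ptr[:2])):
  for o in L: print(nme,o[0],[(round(a,2),(proj(o[0],F(o[1],a))[0]-px(o[0],o[2])).round(1).tolist()) for a in (.74,.8,.86)])
E
```

```text
flap (array([ 0.825, -2.864,  1.105]), array([-0.4, -0.4, -1.6, -0. , -3.4,  0.5, -1.9, -0.9, -0.6,  0.2]))
ptr (array([0.803, 2.824, 0.108]), array([-0.5,  0.4, -1. , -0.2, -0.9,  1.1, -0.7,  1.5,  0.6,  0. ]))
net (array([ 0.785,  4.172, -2.048]), array([-2.3,  1. ,  0.5,  1.2, -2.3, -2.4, -3.4,  0.1, -3.2, -1. ,  0.8,
       -0.4]))
flap side [(0.74, [-0.4, 0.1]), (0.8, [-0.6, 0.6]), (0.86, [-0.8, 1.6])]
flap top [(0.74, [-2.8, 6.2]), (0.8, [-1.5, 0.6]), (0.86, [-0.1, -5.3])]
ptr side [(0.74, [-1.1, -1.3]), (0.8, [-1.0, -0.9]), (0.86, [-1.0, -0.0])]
ptr top [(0.74, [-2.2, 7.9]), (0.8, [-1.0, 1.9]), (0.86, [0.4, -4.4])]
```

Both angles are about 0.81 rad, differing by about 0.02. I'll settle for one call and hand in.

Call:
apply_moves --targets '[{"tx": 0,"ty": 0,"tz": 0,"spin": 0},{"tx": 0,"ty": 0,"tz": 0,"spin": 0},{"tx": 0,"ty": 0,"tz": 0,"spin": 0},{"tx": 0,"ty": 0,"tz": 0,"spin": 0},{"tx": 0,"ty": 0,"tz": 0,"spin": 0},{"tx": 0,"ty": 0,"tz": 0,"spin": 0},{"tx": 0,"ty": 0,"tz": 0,"spin": 0},{"tx": 0,"ty": 0,"tz": 0,"spin": 0}]'

```text
t: 19.8
ee_pos: [674.8, -77.0, 215.2]
orientation: [2.524, 1.87, 0.0]
ft_force: [-9.8, 2.7, 11.8]
width: 11.4
grasp_force: 30.0
```

```bash
python3 -c "
from workcell import ctrl
o=ctrl.get_obs();print(o['ee_pos'],o['ft_force'],o['grasp_force'],o['t']);print(ctrl.close_job())"
```

```text
[674.8288678  -77.01572902 215.17766702] [-9.81721937  2.67154347 11.79041155] 30.000344216823578 19.8
the job is handed in; nothing more can be done
None
```

I pushed the drawer home, then raised the flap and handed in at 19.8 s, holding it still within about 0.02 rad of the pointer's ~0.81 rad by my camera fits; the judging returned no verdict.

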